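# Find the loaded canisters by weight and tip the steel balls into the tray

## Task

Some of the four closed steel canisters on the cork mats still hold a heavy steel ball from the practical. Lift each canister to feel from its weight whether it is loaded, without prising up its lid, tip only the loaded ones out over the white tray so that every ball ends up in it, and leave every canister standing upright in the middle of the mat it came from. Do not tip an empty canister or disturb the glassware and the bottle.

Things in the scene. Friction and masses are not known exactly. Their poses are not given: they have to be found in the camera images.
- mat_1_centre (a point): Centre of the top of a square cork mat (110 mm wide, 5 mm thick, fixed). A canister stands upright in the middle of each of the four mats at the start. The canisters look alike: round plain steel, closed, opaque, 64 mm in diameter and 76 mm tall with the flat lid. Empty, one weighs 0.16 to 0.22 kg.
- mat_2_centre (a point): Centre of the top of a square cork mat (110 mm wide, 5 mm thick, fixed). A canister stands upright in the middle of each of the four mats at the start. A loaded canister holds one 44 mm steel ball, 0.35 kg more than an empty one; how many are loaded is not told. Walls are 3.5 mm thick, the floor 5 mm.
- mat_3_centre (a point): Centre of the top of a cork mat as above. Each lid's hinge, a 27 mm barrel, juts 8 mm out of the top rim on the robot's left (+y, within 0.2 rad, whatever the mat's own yaw). The lid lies shut by its own weight and falls open, by up to 83 degrees, once the canister is tipped well past level towards the hinge; then the ball rolls out over it.
- mat_4_centre (a point): Centre of the top of a square cork mat (110 mm wide, 5 mm thick, fixed). A canister stands upright in the middle of each of the four mats at the start. To leave the lid room, hold a canister round its body, about 45 mm up, with the gripper slanted some 50 degrees in from the robot's right, away from the hinge. The lid falls shut as the canister is set upright.
- tray: White rectangular open tray with a blue rim, fixed to the bench: 200 mm along its x, 290 mm along its y, 45 mm tall, walls and floor 4 mm. Origin at the centre of its underside, z up.
- beaker_centre (a point): Low glass beaker, 78 mm wide at the rim and 75 mm tall, loose, a bystander; this point lies on its axis 37 mm above its foot.
- flask_centre (a point): Glass conical flask, 82 mm wide and 120 mm tall, loose, a bystander; this point lies on its axis 60 mm above its foot.
- dishes_centre (a point): Stack of two glass petri dishes, 94 mm wide and 28 mm tall, loose, a bystander; this point lies on its axis 14 mm above its foot.
- cylinder_centre (a point): Glass measuring cylinder on a square blue foot, 70 mm wide and 212 mm tall, loose, a bystander; this point lies on its axis 106 mm above its foot.
- wash_bottle_centre (a point): White wash bottle with a bent spout, 64 mm wide, 190 mm tall (the spout reaches 58 mm towards the robot), loose, a bystander; this point lies on its axis 75 mm above its foot.

How it is judged (in metres and radians):
At the end, for the whole second after the job is handed in: Every steel ball lies in the tray, and every canister stands upright (within 0.1 rad) within 30 mm of where it stood at the start (x of ball_a_c0 in the frame of tray between -0.1 and 0.1 m and y of ball_a_c0 in the frame of tray between -0.145 and 0.145 m and z of each of ball_a_c0, ball_b_c0 in the frame of tray below 0.045 m and x of ball_b_c0 in the frame of tray between -0.1 and 0.1 m and y of ball_b_c0 in the frame of tray between -0.145 and 0.145 m and angle between each of can_a_c0, can_b_c0, can_c_c0, can_d_c0's own z axis and vertical below 0.1 rad and distance of each of can_a_c0, can_b_c0, can_c_c0, can_d_c0 from where it was at the start of the episode below 0.03 m); the robot touches nothing.
It fails at once if an empty canister is tipped (angle between any of can_c_c0, can_d_c0's own z axis and vertical above 0.8 rad).
It fails at once if a lid is prised up with the fingers on an upright canister ((angle between lid_a_c0's own z axis and vertical above 0.4 rad and angle between can_a_c0's own z axis and vertical below 0.25 rad and contact force between the fingers and lid_a_c0 above 0.3 N) or (angle between lid_b_c0's own z axis and vertical above 0.4 rad and angle between can_b_c0's own z axis and vertical below 0.25 rad and contact force between the fingers and lid_b_c0 above 0.3 N) or (angle between lid_c_c0's own z axis and vertical above 0.4 rad and angle between can_c_c0's own z axis and vertical below 0.25 rad and contact force between the fingers and lid_c_c0 above 0.3 N) or (angle between lid_d_c0's own z axis and vertical above 0.4 rad and angle between can_d_c0's own z axis and vertical below 0.25 rad and contact force between the fingers and lid_d_c0 above 0.3 N)).
It fails at once if the beaker, flask, dishes, measuring cylinder or wash bottle is pushed more than 40 mm or tipped (distance of any of beaker_centre, flask_centre, dishes_centre, cylinder_centre, wash_bottle_centre from where it was at the start of the episode above 0.04 m or angle between any of beaker_centre, flask_centre, dishes_centre, cylinder_centre, wash_bottle_centre's own z axis and vertical above 0.4 rad).
It also fails if it takes over 72 s, if anything falls off the work surface, if the arm or the gripper's body presses on something with over 40 N, if the wrist force passes 120 N, or if a joint passes its speed limit or range.

## Robot

A 6-joint arm with a two-finger parallel gripper is mounted at the origin on the work surface. World frame = base frame: x ahead of the robot, y to its left, z up, the work surface at z = 0. Lengths are in mm, angles in degrees, forces in N, time in s.
With the tool pointing down it reaches from about 425 to 950 mm from the base axis. Payload 3.5 kg.
Tool frame: the origin (TCP) lies at the very end of the fingers, on their centre line; the grasp point (between the pads) lies 19 mm behind it (arm.pinch_z is the distance from the TCP to the grasp point, in mm); z points along the fingers, y is the line along which they close (so a half turn about z gives the same grasp; the last joint's range is limited). The gripper opens to 85 mm and grips with 20 to 120 N. Pads are 22 mm wide; open, the fingers measure 114 mm over their backs; the gripper's body (76 mm by 85 mm) begins 54 mm behind the grasp point. The pads swing forward as they close: fully open they stand 13 mm farther back than shut.
Start: joints at [61.364, 16.404, 90.338, -0, 73.258, -8.594], TCP at [231.292, 634.121, 231.325] pointing down, gripper open.
Joint ranges: [-158.93, 158.93], [-51.34, 127.21], [12.03, 142.37], [-87.48, 267.48], [13.55, 161.25], [-162.69, 162.69]. Speed limits (degrees/s): [159.86, 159.86, 180, 180, 180, 180].

## Interface

Orientations are given as a 3x3 rotation matrix whose columns are the frame's x, y, z axes.
In Python, from station import arm, viewer, job gives the robot as it stands. The module is installed in compiled form; this text tells all that it offers.
- The arm moves only by the tool step_arm, never from a script. Its argument "deltas" is a list of rows, each an object of numbers: "tx", "ty", "tz": the shift along the tool's x, y, z in m; "spin": the turn about the tool's z in rad; "grip": the opening, from 0 (shut) to 1 (fully open). A call has 1 to 20 rows; each row shifts and turns the commanded pose from where the row before left it, along the tool's axes as they then stand; what a row does not reach is not made up. A row lasts 1/8 s, in which the tool goes at most 62.5 mm and 10.7 degrees, less where a joint would pass 70% of its speed; a pose out of reach is approached as far as the arm can. A call is refused whole if a number of a shift passes 0.0625 or a number of a turn 0.188, either way. A call with a gripper value outside its range is refused whole. The fingers move at their own pace and stop on an object; the grip force is fixed at half the most. Time passes only in rows, so rows that do not move let the fingers close. It gives the time, the measured TCP pose, the force, the opening and the grip force at its end, in the units of the state.
- arm.read_state(): the state, without advancing time (a new reading comes with each control period).
- viewer.read_camera(name): name is "scene" or "top" or "wrist"; returns a dict with "frame" (420x560x3 uint8, red, green, blue), "K" (3x3 intrinsics, pixels), "distortion" ([k1, k2, p1, p2, k3] as OpenCV has them; the pictures are not rectified), "R" (3x3) and "t" (3): a world point X has camera coordinates R X + t. Camera axes: x right, y down, z forward; pixel columns grow to the right and rows downward; lengths in mm; the calibration is good to about 2 mm. A picture is of the moment at which its call begins. There is no depth.
- job.job_done(): hands the job in; it is judged then, once.
The state is a dict: "t": time; "joints": joint angles; "joint_vel": joint speeds; "joint_efforts": joint torques, N m; "position": TCP position; "ee_rot": TCP orientation; "contact_force": force on the tool from outside, world axes, zero at the start; "wrist_torque": the same for the moment, N m; "opening": finger opening in mm; "grasp_force": force on a finger pad.
Only numpy, scipy, OpenCV 4.12 (cv2) and the standard library are available. Lean on these libraries where they do the work, as an engineer would, in place of code of your own. Each camera call takes 0.05 s, during which the arm holds its last target. There are 200 camera calls.

## Working session

There is one attempt and no reset: what is moved stays moved. The work goes in short steps, Python scripts to look and compute and a tool call to move; the robot and the scene stay as the last step left them, time stands still between calls to the robot, and variables do not carry over. Pictures are saved under pics/ and viewed, at most 10 in all, crops included, and the job is handed in when it is done.

Besides the shell and the picture viewer there is one more tool, called after "Request:" by a JSON object that holds its "api" and its "payload", one argument or row to a line. step_arm: Moves the arm, as the interface text tells. Its arguments: {"type":"object","properties":{"deltas":{"type":"array"}},"required":["deltas"]}

```bash
mkdir -p pics; python3 - <<'E'
from station import arm, viewer
import cv2,pickle
d={}
for n in("scene","top"):
    c=viewer.read_camera(n);d[n]=c
    cv2.imwrite(f"pics/{n}0.png",cv2.resize(c["frame"][:,:,::-1],(800,600),interpolation=cv2.INTER_CUBIC))
    print(n,c["K"],c["distortion"],c["R"],c["t"])
pickle.dump(d,open("c0.pkl","wb"))
s=arm.read_state();print(s["ee_rot"],s["opening"],s["contact_force"],s["t"],arm.pinch_z)
E
```

```text
scene [[383.70077281   0.         276.62562511]
 [  0.         383.70077281 213.75387864]
 [  0.           0.           1.        ]] [-0.08513315  0.          0.          0.          0.        ] [[ 0.72456998  0.68905604 -0.01414633]
 [ 0.48095085 -0.52022762 -0.70572622]
 [-0.49364422  0.50454435 -0.70834341]] [-465.88077461 -171.78872678 1220.99173237]
top [[525.0519296    0.         273.14941381]
 [  0.         525.0519296  206.61583588]
 [  0.           0.           1.        ]] [-0.09907114  0.          0.          0.          0.        ] [[ 0.02221109 -0.99974004  0.00515021]
 [-0.99363145 -0.022644   -0.11038018]
 [ 0.11046811 -0.00266575 -0.99387609]] [  51.35581847  561.80486977 1579.55587332]
[[-9.39455081e-01  3.42670525e-01 -1.03105950e-03]
 [ 3.42671921e-01  9.39453263e-01 -1.87641040e-03]
 [ 3.25641679e-04 -2.11611843e-03 -9.99997708e-01]] 85.43742381720983 [-0.09166828 -0.0285611   0.15036373] 0.1 18.700000000000003
```

View pics/top0.png

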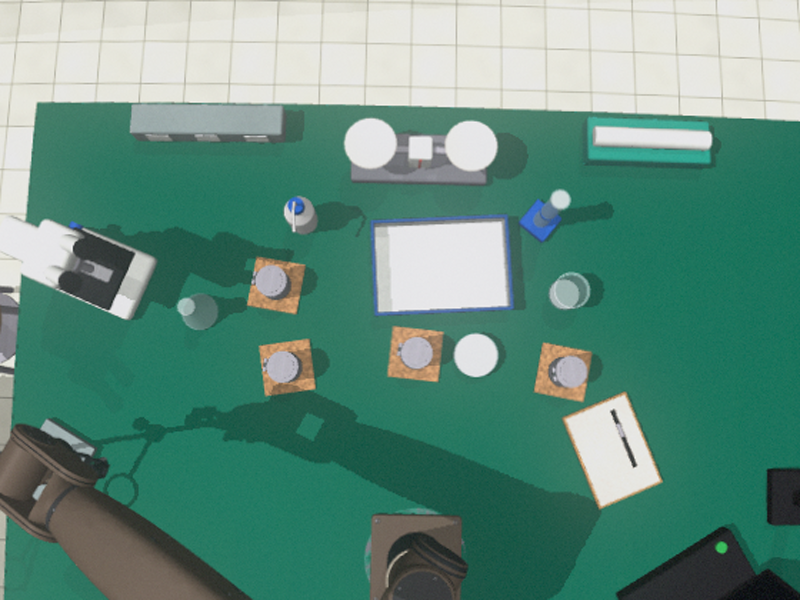

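View pics/scene0.png

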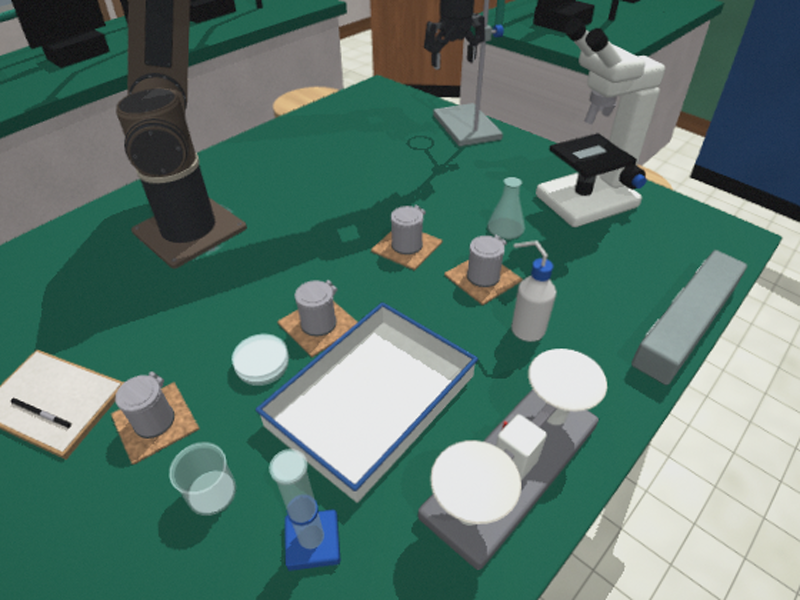

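Top view: canister lids at about (272,280), (283,367), (417,352) and (572,371). The tray rim corners are (371,219), (507,214), (513,307) and (376,315). I'll turn these into positions next.

```bash
cat > h.py <<'E'
import numpy as np,cv2,pickle
from station import arm,viewer
def ray(c,px,z,s=1/1.42857):
    p=cv2.undistortPoints(np.array([[px]],float)*s,c["K"],np.array(c["distortion"]))[0,0]
    R=np.array(c["R"]);o=-R.T@np.array(c["t"]);d=R.T@np.array([p[0],p[1],1]);return (o+d*(z-o[2])/d[2]).round(0)
def proj(c,X):
    return cv2.projectPoints(np.array([X],float),cv2.Rodrigues(np.array(c["R"]))[0],np.array(c["t"],float),c["K"],np.array(c["distortion"]))[0][0,0]
E
python3 - <<'E'
from h import *
d=pickle.load(open("c0.pkl","rb"))
t,s=d["top"],d["scene"]
for n,px,z in [("m1",(277,285.5),5),("m2",(288,367.5),5),("m3",(415.5,354),5),("m4",(564,372.5),5),("l1",(272,280),81),("l2",(283,367),81),("l3",(417,352),81),("l4",(572,371),81),
("tr",(371,219),45),("tr",(507,214),45),("tr",(513,307),45),("tr",(376,315),45),("flaskfoot",(203,313),20),("bottle",(303,220),40),("dish",(476,355),28),("beaker",(570,291),50),("cylfoot",(539,221),10),("standbase",(70,440),15),("micro",(110,280),50),("scale",(420,160),80),("clipb",(612,450),5),("edgeL",(30,200),0),("edgeTop",(400,107),0)]:
    print(n,ray(t,px,z))
print("scene: stand base",ray(s,(467,125),10),"ring shadow")
for X in [(231,634,231)]: print(proj(t,X)*1.4286,proj(s,X)*1.4286)
for h in (200,400,600,700): print(h,proj(s,ray(s,(488,125),10)*[1,1,0]+[0,0,h])*1.4286)
st=arm.read_state();print({k:np.round(v,2) for k,v in st.items()})
E
```

```text
m1 [579. 312.   5.]
m2 [401. 281.   5.]
m3 [437.   6.   5.]
m4 [ 403. -318.    5.]
l1 [581. 312.  81.]
l2 [401. 282.  81.]
l3 [438.   6.  81.]
l4 [ 405. -316.   81.]
tr [723. 109.  45.]
tr [ 741. -185.   45.]
tr [ 540. -198.   45.]
tr [516.  93.  45.]
flaskfoot [514. 469.  20.]
bottle [719. 256.  40.]
dish [ 436. -122.   28.]
beaker [ 576. -320.   50.]
cylfoot [ 735. -262.   10.]
standbase [231. 751.  15.]
micro [577. 668.  50.]
scale [846.   7.  80.]
clipb [ 237. -423.    5.]
edgeL [763. 888.   0.]
edgeTop [993.  51.   0.]
scene: stand base [170. 791.  10.] ring shadow
[ 82.53430182 451.33385306] [452.79196121  69.32947571]
200 [495.17202831  57.82029081]
400 [503.4864496 -25.2405272]
600 [ 512.62519965 -122.39552207]
700 [ 517.32101288 -176.118026  ]
{'t': np.float64(0.1), 'joints': array([61.36, 16.45, 90.42,  0.  , 73.26, -8.6 ]), 'joint_vel': array([ 0.1 , -0.11, -0.14, -0.08, -0.02, -0.03]), 'joint_efforts': array([  0.  , -40.73, -29.37,  -0.  ,   0.  ,  -0.  ]), 'position': array([231.  , 633.61, 230.06]), 'ee_rot': array([[-0.94,  0.34, -0.  ],
       [ 0.34,  0.94, -0.  ],
       [ 0.  , -0.  , -1.  ]]), 'contact_force': array([-0.09, -0.03,  0.15]), 'wrist_torque': array([ 0.02, -0.03,  0.02]), 'grasp_force': np.float64(0.0), 'opening': np.float64(85.44)}
```

Request:
{"api": "step_arm", "payload": {
  "deltas": [
    {"tz":-0.05},
    {"tz":-0.05},
    {"tx":0.033,"ty":-0.03,"tz":-0.03},
    {"tx":0.033,"ty":-0.03,"tz":-0.03},
    {"tx":0.033,"ty":-0.03,"tz":-0.03},
    {"tx":0.033,"ty":-0.03,"tz":-0.03},
    {"tx":0.033,"ty":-0.03,"tz":-0.03},
    {"tx":0.033,"ty":-0.03,"tz":-0.03},
    {"tx":0.033,"ty":-0.03},
    {"tx":0.033,"ty":-0.03}
  ]
}}

```text
invalid input at $.deltas[0]: expected keys tx, ty, tz, spin, grip
```

```bash
cat > st.py <<'E'
from h import *
st=arm.read_state();np.set_printoptions(suppress=True)
print({k:np.round(v,3 if k=="ee_rot" else 1).tolist() for k,v in st.items() if k in("t","joints","position","ee_rot","contact_force","opening")})
E
python3 st.py
```

```text
{'t': 0.1, 'joints': [61.4, 16.4, 90.4, 0.0, 73.3, -8.6], 'position': [231.0, 633.6, 230.1], 'ee_rot': [[-0.939, 0.343, -0.001], [0.343, 0.939, -0.002], [0.0, -0.002, -1.0]], 'contact_force': [-0.1, -0.0, 0.2], 'opening': 85.4}
```

Request:
{"api": "step_arm", "payload": {
  "deltas": [
    {"tx":0,"ty":0,"tz":-0.05,"spin":0,"grip":1},
    {"tx":0,"ty":0,"tz":-0.05,"spin":0,"grip":1},
    {"tx":0.033,"ty":-0.03,"tz":-0.03,"spin":0,"grip":1},
    {"tx":0.033,"ty":-0.03,"tz":-0.03,"spin":0,"grip":1},
    {"tx":0.033,"ty":-0.03,"tz":-0.03,"spin":0,"grip":1},
    {"tx":0.033,"ty":-0.03,"tz":-0.03,"spin":0,"grip":1},
    {"tx":0.033,"ty":-0.03,"tz":-0.03,"spin":0,"grip":1},
    {"tx":0.033,"ty":-0.03,"tz":-0.03,"spin":0,"grip":1},
    {"tx":0.033,"ty":-0.03,"tz":0,"spin":0,"grip":1},
    {"tx":0.033,"ty":-0.03,"tz":0,"spin":0,"grip":1}
  ]
}}

```text
t: 1.35
position: [-100.2, 498.4, 511.4]
ee_rot: [[-0.939, 0.343, -0.0], [0.343, 0.939, 0.0], [0.0, 0.0, -1.0]]
contact_force: [0.0, 0.4, 0.3]
opening: 85.3
grasp_force: 0.0
```

```bash
python3 st.py
```

```text
{'t': 1.4, 'joints': [89.9, -8.9, 88.6, 0.0, 100.4, 20.0], 'position': [-100.2, 498.4, 511.4], 'ee_rot': [[-0.939, 0.343, -0.0], [0.343, 0.939, 0.0], [0.0, 0.0, -1.0]], 'contact_force': [0.0, 0.4, 0.3], 'opening': 85.3}
```

Request:
{"api": "step_arm", "payload": {
  "deltas": [
    {"tx":0,"ty":0,"tz":-0.06,"spin":0,"grip":1},
    {"tx":0,"ty":0,"tz":-0.06,"spin":0,"grip":1},
    {"tx":0,"ty":0,"tz":-0.06,"spin":0,"grip":1},
    {"tx":0,"ty":0,"tz":-0.06,"spin":0,"grip":1},
    {"tx":0,"ty":0,"tz":-0.06,"spin":0,"grip":1},
    {"tx":0,"ty":0,"tz":-0.06,"spin":0,"grip":1}
  ]
}}

```text
t: 2.1
position: [-98.8, 498.8, 855.4]
ee_rot: [[-0.939, 0.343, -0.0], [0.343, 0.939, 0.004], [0.002, 0.004, -1.0]]
contact_force: [-0.3, 1.3, 0.4]
opening: 85.3
grasp_force: 0.0
```

```bash
python3 st.py
```

```text
{'t': 2.1, 'joints': [89.8, 17.4, 20.1, 0.0, 142.2, 19.8], 'position': [-98.8, 498.8, 855.4], 'ee_rot': [[-0.939, 0.343, -0.0], [0.343, 0.939, 0.004], [0.002, 0.004, -1.0]], 'contact_force': [-0.3, 1.3, 0.4], 'opening': 85.3}
```

Request:
{"api": "step_arm", "payload": {
  "deltas": [
    {"tx":0,"ty":0,"tz":-0.04,"spin":0,"grip":1},
    {"tx":0,"ty":0,"tz":-0.04,"spin":0,"grip":1},
    {"tx":0,"ty":0,"tz":-0.04,"spin":0,"grip":1},
    {"tx":0,"ty":0,"tz":-0.04,"spin":0,"grip":1}
  ]
}}

```text
t: 2.6
position: [-87.4, 439.6, 905.5]
ee_rot: [[-0.939, 0.343, -0.008], [0.342, 0.939, 0.044], [0.022, 0.039, -0.999]]
contact_force: [0.3, -0.8, 0.0]
opening: 85.5
grasp_force: 0.0
```

```bash
python3 st.py
```

```text
{'t': 2.6, 'joints': [87.9, 17.0, 12.0, 1.0, 148.5, 18.8], 'position': [-87.4, 439.6, 905.5], 'ee_rot': [[-0.939, 0.343, -0.008], [0.342, 0.939, 0.044], [0.022, 0.039, -0.999]], 'contact_force': [0.3, -0.8, 0.0], 'opening': 85.5}
```

Request:
{"api": "step_arm", "payload": {
  "deltas": [
    {"tx":0.012,"ty":0.033,"tz":-0.05,"spin":0,"grip":1},
    {"tx":0.012,"ty":0.033,"tz":-0.05,"spin":0,"grip":1},
    {"tx":0.012,"ty":0.033,"tz":-0.05,"spin":0,"grip":1},
    {"tx":0.012,"ty":0.033,"tz":-0.05,"spin":0,"grip":1}
  ]
}}

```text
t: 3.1
position: [-68.0, 471.6, 901.9]
ee_rot: [[-0.939, 0.344, -0.02], [0.34, 0.934, 0.115], [0.058, 0.101, -0.993]]
contact_force: [0.3, 0.5, -0.2]
opening: 85.6
grasp_force: 0.0
```

```bash
python3 st.py
```

```text
{'t': 3.1, 'joints': [85.0, 17.7, 12.0, 2.9, 143.8, 17.6], 'position': [-68.0, 471.6, 901.9], 'ee_rot': [[-0.939, 0.344, -0.02], [0.34, 0.934, 0.115], [0.058, 0.101, -0.993]], 'contact_force': [0.3, 0.5, -0.2], 'opening': 85.6}
```

Request:
{"api": "step_arm", "payload": {
  "deltas": [
    {"tx":-0.018,"ty":0.045,"tz":-0.045,"spin":0,"grip":1},
    {"tx":-0.018,"ty":0.045,"tz":-0.045,"spin":0,"grip":1},
    {"tx":-0.018,"ty":0.045,"tz":-0.045,"spin":0,"grip":1},
    {"tx":-0.018,"ty":0.045,"tz":-0.045,"spin":0,"grip":1},
    {"tx":0.015,"ty":0.042,"tz":-0.045,"spin":0,"grip":1},
    {"tx":0.015,"ty":0.042,"tz":-0.045,"spin":0,"grip":1},
    {"tx":0.015,"ty":0.042,"tz":-0.045,"spin":0,"grip":1},
    {"tx":0.015,"ty":0.042,"tz":-0.045,"spin":0,"grip":1}
  ]
}}

```text
t: 4.1
position: [46.0, 522.2, 907.6]
ee_rot: [[-0.938, 0.346, -0.014], [0.327, 0.901, 0.286], [0.112, 0.264, -0.958]]
contact_force: [0.5, 0.5, 0.3]
opening: 85.5
grasp_force: 0.0
```

```bash
python3 st.py
```

```text
{'t': 4.1, 'joints': [70.9, 18.0, 12.1, 8.6, 134.1, 7.8], 'position': [46.0, 522.2, 907.6], 'ee_rot': [[-0.938, 0.346, -0.014], [0.327, 0.901, 0.286], [0.112, 0.264, -0.958]], 'contact_force': [0.5, 0.5, 0.3], 'opening': 85.5}
```

Request:
{"api": "step_arm", "payload": {
  "deltas": [
    {"tx":0.017,"ty":0.05,"tz":-0.036,"spin":0,"grip":1},
    {"tx":0.017,"ty":0.05,"tz":-0.036,"spin":0,"grip":1},
    {"tx":0.017,"ty":0.05,"tz":-0.036,"spin":0,"grip":1},
    {"tx":0.017,"ty":0.05,"tz":-0.036,"spin":0,"grip":1},
    {"tx":0.017,"ty":0.05,"tz":-0.036,"spin":0,"grip":1},
    {"tx":0.017,"ty":0.05,"tz":-0.036,"spin":0,"grip":1},
    {"tx":0.018,"ty":0.054,"tz":-0.026,"spin":0,"grip":1},
    {"tx":0.018,"ty":0.054,"tz":-0.026,"spin":0,"grip":1},
    {"tx":0.018,"ty":0.054,"tz":-0.026,"spin":0,"grip":1},
    {"tx":0.018,"ty":0.054,"tz":-0.026,"spin":0,"grip":1},
    {"tx":0.018,"ty":0.054,"tz":-0.026,"spin":0,"grip":1},
    {"tx":0.018,"ty":0.054,"tz":-0.026,"spin":0,"grip":1}
  ]
}}

```text
t: 5.6
position: [40.7, 640.1, 926.7]
ee_rot: [[-0.937, 0.349, 0.003], [0.281, 0.749, 0.6], [0.207, 0.563, -0.8]]
contact_force: [-0.8, 0.6, 0.1]
opening: 85.8
grasp_force: 0.0
```

```bash
python3 st.py
```

```text
{'t': 5.6, 'joints': [73.5, 20.6, 12.1, 10.3, 111.3, 10.9], 'position': [40.7, 640.1, 926.7], 'ee_rot': [[-0.937, 0.349, 0.003], [0.281, 0.749, 0.6], [0.207, 0.563, -0.8]], 'contact_force': [-0.8, 0.6, 0.1], 'opening': 85.8}
```

Request:
{"api": "step_arm", "payload": {
  "deltas": [
    {"tx":0.02,"ty":0.056,"tz":-0.018,"spin":0,"grip":1},
    {"tx":0.02,"ty":0.056,"tz":-0.018,"spin":0,"grip":1},
    {"tx":0.02,"ty":0.056,"tz":-0.018,"spin":0,"grip":1},
    {"tx":0.02,"ty":0.058,"tz":-0.01,"spin":0,"grip":1},
    {"tx":0.02,"ty":0.058,"tz":-0.01,"spin":0,"grip":1},
    {"tx":0.02,"ty":0.058,"tz":-0.01,"spin":0,"grip":1},
    {"tx":0.02,"ty":0.058,"tz":-0.01,"spin":0,"grip":1},
    {"tx":0.02,"ty":0.058,"tz":-0.01,"spin":0,"grip":1}
  ]
}}

```text
t: 6.6
position: [34.8, 708.1, 962.3]
ee_rot: [[-0.938, 0.347, 0.013], [0.222, 0.57, 0.791], [0.267, 0.745, -0.612]]
contact_force: [0.9, 1.3, 0.0]
opening: 85.3
grasp_force: 0.0
```

```bash
python3 st.py
```

```text
{'t': 6.6, 'joints': [75.1, 21.9, 12.1, 11.0, 94.5, 11.9], 'position': [34.8, 708.1, 962.3], 'ee_rot': [[-0.938, 0.347, 0.013], [0.222, 0.57, 0.791], [0.267, 0.745, -0.612]], 'contact_force': [0.9, 1.3, 0.0], 'opening': 85.3}
```

Request:
{"api": "step_arm", "payload": {
  "deltas": [
    {"tx":-0.038,"ty":-0.025,"tz":-0.001,"spin":0,"grip":1},
    {"tx":-0.038,"ty":-0.025,"tz":-0.001,"spin":0,"grip":1},
    {"tx":-0.038,"ty":-0.025,"tz":-0.001,"spin":0,"grip":1},
    {"tx":-0.038,"ty":-0.025,"tz":-0.001,"spin":0,"grip":1},
    {"tx":-0.038,"ty":-0.025,"tz":-0.001,"spin":0,"grip":1},
    {"tx":-0.038,"ty":-0.025,"tz":-0.001,"spin":0,"grip":1},
    {"tx":-0.038,"ty":-0.025,"tz":-0.001,"spin":0,"grip":1},
    {"tx":-0.038,"ty":-0.025,"tz":-0.001,"spin":0,"grip":1},
    {"tx":-0.038,"ty":-0.025,"tz":-0.001,"spin":0,"grip":1},
    {"tx":-0.038,"ty":-0.025,"tz":-0.001,"spin":0,"grip":1},
    {"tx":-0.038,"ty":-0.025,"tz":-0.001,"spin":0,"grip":1},
    {"tx":-0.038,"ty":-0.025,"tz":-0.001,"spin":0,"grip":1},
    {"tx":-0.038,"ty":-0.025,"tz":-0.001,"spin":0,"grip":1},
    {"tx":-0.038,"ty":-0.025,"tz":-0.001,"spin":0,"grip":1},
    {"tx":-0.038,"ty":-0.025,"tz":-0.001,"spin":0,"grip":1},
    {"tx":-0.038,"ty":-0.025,"tz":-0.001,"spin":0,"grip":1},
    {"tx":-0.038,"ty":-0.025,"tz":-0.001,"spin":0,"grip":1},
    {"tx":-0.038,"ty":-0.025,"tz":-0.001,"spin":0,"grip":1}
  ]
}}

```text
t: 8.85
position: [517.1, 288.6, 463.4]
ee_rot: [[-0.938, 0.345, 0.015], [0.223, 0.572, 0.789], [0.264, 0.744, -0.614]]
contact_force: [-0.1, 0.1, 0.4]
opening: 85.4
grasp_force: 0.0
```

```bash
python3 st.py
```

```text
{'t': 8.8, 'joints': [-1.0, -7.5, 101.7, 52.2, 87.3, -73.8], 'position': [517.1, 288.6, 463.4], 'ee_rot': [[-0.938, 0.345, 0.015], [0.223, 0.572, 0.789], [0.264, 0.744, -0.614]], 'contact_force': [-0.1, 0.1, 0.4], 'opening': 85.4}
```

Request:
{"api": "step_arm", "payload": {
  "deltas": [
    {"tx":0,"ty":0,"tz":0,"spin":0.1755,"grip":1},
    {"tx":0,"ty":0,"tz":0,"spin":0.1755,"grip":1},
    {"tx":0,"ty":0,"tz":0,"spin":0.1755,"grip":1},
    {"tx":0,"ty":0,"tz":0,"spin":0.1755,"grip":1},
    {"tx":0,"ty":0,"tz":0,"spin":0.1755,"grip":1},
    {"tx":0,"ty":0,"tz":0,"spin":0.1755,"grip":1},
    {"tx":0,"ty":0,"tz":0,"spin":0.1755,"grip":1}
  ]
}}

```text
t: 9.72
position: [516.3, 289.5, 464.3]
ee_rot: [[0.016, 1.0, 0.015], [0.614, -0.021, 0.789], [0.789, -0.004, -0.614]]
contact_force: [0.7, -0.5, -0.2]
opening: 85.5
grasp_force: 0.0
```

```bash
cat > to.py <<'E'
import sys
from h import *
exec(open("st.py").read())
R=np.array(st["ee_rot"]);p=np.array(st["position"])
print("pinch_z",arm.pinch_z)
for a in sys.argv[1:]:
    q=np.array(eval(a),float); d=R.T@(q-p); print(a,"tool delta mm",d.round(1)); p=q
E
python3 to.py "(578,232,112)" "(580,327,38.5)"
```

```text
{'t': 9.7, 'joints': [-0.9, -7.6, 101.7, 52.2, 87.3, -2.9], 'position': [516.3, 289.5, 464.3], 'ee_rot': [[0.016, 1.0, 0.015], [0.614, -0.021, 0.789], [0.789, -0.004, -0.614]], 'contact_force': [0.7, -0.5, -0.2], 'opening': 85.5}
pinch_z 18.700000000000003
(578,232,112) tool delta mm [-312.3   64.2  171.9]
(580,327,38.5) tool delta mm [  0.4   0.2 120.1]
```

Request:
{"api": "step_arm", "payload": {
  "deltas": [
    {"tx":-0.039,"ty":0.008,"tz":0.0215,"spin":0,"grip":1},
    {"tx":-0.039,"ty":0.008,"tz":0.0215,"spin":0,"grip":1},
    {"tx":-0.039,"ty":0.008,"tz":0.0215,"spin":0,"grip":1},
    {"tx":-0.039,"ty":0.008,"tz":0.0215,"spin":0,"grip":1},
    {"tx":-0.039,"ty":0.008,"tz":0.0215,"spin":0,"grip":1},
    {"tx":-0.039,"ty":0.008,"tz":0.0215,"spin":0,"grip":1},
    {"tx":-0.039,"ty":0.008,"tz":0.0215,"spin":0,"grip":1},
    {"tx":-0.039,"ty":0.008,"tz":0.0215,"spin":0,"grip":1}
  ]
}}

```text
t: 10.72
position: [579.8, 232.3, 111.0]
ee_rot: [[0.01, 1.0, 0.015], [0.615, -0.018, 0.789], [0.789, 0.001, -0.615]]
contact_force: [0.2, -0.2, -0.0]
opening: 85.4
grasp_force: 0.0
```

```bash
python3 to.py "(580,327,38.5)"
python3 - <<'E'
from h import *
im=[viewer.read_camera(n)["frame"][:,:,::-1] for n in("wrist","top")]
cv2.imwrite("pics/w1.png",cv2.resize(np.hstack(im),(800,300),interpolation=cv2.INTER_AREA))
E
```

```text
{'t': 10.7, 'joints': [-6.5, 19.9, 111.3, 56.9, 69.6, -37.0], 'position': [579.8, 232.3, 111.0], 'ee_rot': [[0.01, 1.0, 0.015], [0.615, -0.018, 0.789], [0.789, 0.001, -0.615]], 'contact_force': [0.2, -0.2, -0.0], 'opening': 85.4}
pinch_z 18.700000000000003
(580,327,38.5) tool delta mm [  1.   -1.6 119.2]
```

View pics/w1.png

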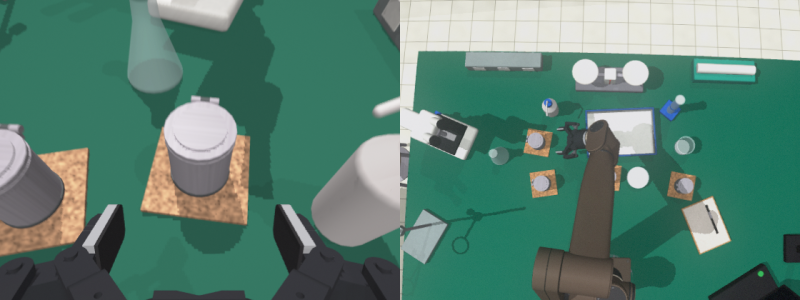

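The wrist view shows canister 1 at (201,145), centred between the pads at (103,…) and (295,…), with the hinge on the far side. I'll approach, close and lift a little.

Request:
{"api": "step_arm", "payload": {
  "deltas": [
    {"tx":0,"ty":-0.001,"tz":0.03,"spin":0,"grip":1},
    {"tx":0,"ty":0,"tz":0.03,"spin":0,"grip":1},
    {"tx":0,"ty":0,"tz":0.03,"spin":0,"grip":1},
    {"tx":0,"ty":0,"tz":0.029,"spin":0,"grip":1},
    {"tx":0,"ty":0,"tz":0,"spin":0,"grip":0.5},
    {"tx":0,"ty":0,"tz":0,"spin":0,"grip":0.5},
    {"tx":0,"ty":0,"tz":0,"spin":0,"grip":0.5},
    {"tx":0,"ty":0,"tz":0,"spin":0,"grip":0.5}
  ]
}}

```text
t: 11.82
position: [580.8, 326.6, 41.2]
ee_rot: [[0.009, 1.0, 0.015], [0.612, -0.017, 0.791], [0.791, 0.002, -0.612]]
contact_force: [0.1, 1.0, 4.8]
opening: 62.1
grasp_force: 65.5
```

Request:
{"api": "step_arm", "payload": {
  "deltas": [
    {"tx":0.016,"ty":0,"tz":-0.012,"spin":0,"grip":0.5},
    {"tx":0.016,"ty":0,"tz":-0.012,"spin":0,"grip":0.5},
    {"tx":0.016,"ty":0,"tz":-0.012,"spin":0,"grip":0.5},
    {"tx":0,"ty":0,"tz":0,"spin":0,"grip":0.5},
    {"tx":0,"ty":0,"tz":0,"spin":0,"grip":0.5},
    {"tx":0,"ty":0,"tz":0,"spin":0,"grip":0.5}
  ]
}}

```text
t: 12.58
position: [578.9, 327.7, 97.9]
ee_rot: [[0.012, 1.0, 0.012], [0.614, -0.017, 0.789], [0.789, -0.002, -0.614]]
contact_force: [-0.0, 0.0, -1.4]
opening: 61.7
grasp_force: 65.8
```

```bash
python3 to.py "(638,110,170)"
```

```text
{'t': 12.6, 'joints': [3.0, 22.6, 109.4, 61.8, 63.3, -33.7], 'position': [578.9, 327.7, 97.9], 'ee_rot': [[0.012, 1.0, 0.012], [0.614, -0.017, 0.789], [0.789, -0.002, -0.614]], 'contact_force': [-0.0, 0.0, -1.4], 'opening': 61.7}
pinch_z 18.700000000000003
(638,110,170) tool delta mm [ -76.1   62.5 -215.4]
```

Request:
{"api": "step_arm", "payload": {
  "deltas": [
    {"tx":-0.016,"ty":0,"tz":0.012,"spin":0,"grip":0.5},
    {"tx":-0.016,"ty":0,"tz":0.012,"spin":0,"grip":0.5},
    {"tx":-0.016,"ty":0,"tz":0.012,"spin":0,"grip":0.5},
    {"tx":0,"ty":0,"tz":0,"spin":0,"grip":0.5},
    {"tx":0,"ty":0,"tz":0,"spin":0,"grip":1},
    {"tx":0,"ty":0,"tz":0,"spin":0,"grip":1},
    {"tx":0,"ty":0,"tz":0,"spin":0,"grip":1},
    {"tx":0,"ty":0,"tz":-0.03,"spin":0,"grip":1},
    {"tx":0,"ty":0,"tz":-0.03,"spin":0,"grip":1},
    {"tx":0,"ty":0,"tz":-0.03,"spin":0,"grip":1},
    {"tx":0,"ty":0,"tz":-0.03,"spin":0,"grip":1}
  ]
}}

```text
t: 13.95
position: [577.9, 231.3, 113.2]
ee_rot: [[0.011, 1.0, 0.013], [0.614, -0.017, 0.789], [0.789, -0.0, -0.614]]
contact_force: [-1.1, 0.3, -0.7]
opening: 85.4
grasp_force: 0.0
```

```bash
python3 to.py "(399,202,112)" "(401,297,38.5)"
python3 - <<'E'
from h import *
im=[viewer.read_camera(n)["frame"][:,:,::-1] for n in("wrist","scene")]
cv2.imwrite("pics/w2.png",cv2.resize(np.hstack(im),(800,300),interpolation=cv2.INTER_AREA))
E
```

```text
{'t': 14.0, 'joints': [-6.7, 19.6, 111.4, 56.8, 69.9, -36.9], 'position': [577.9, 231.3, 113.2], 'ee_rot': [[0.011, 1.0, 0.013], [0.614, -0.017, 0.789], [0.789, -0.0, -0.614]], 'contact_force': [-1.1, 0.3, -0.7], 'opening': 85.4}
pinch_z 18.700000000000003
(399,202,112) tool delta mm [ -20.8 -178.4  -24.7]
(401,297,38.5) tool delta mm [  0.3   0.4 120.1]
```

View pics/w2.png

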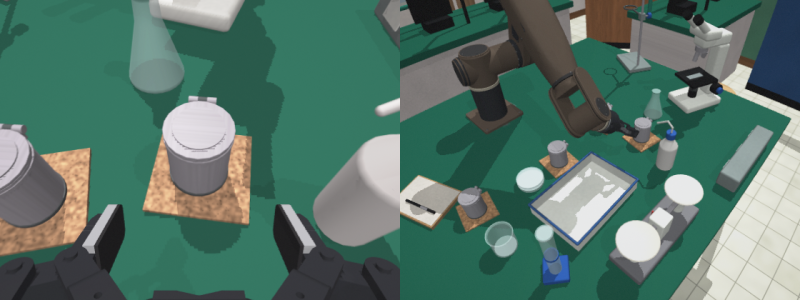

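Canister 1 is back on its mat and upright, at (200,145) in the wrist view. Mat 2 is next, moving halfway first to watch the joint limits.

Request:
{"api": "step_arm", "payload": {
  "deltas": [
    {"tx":-0.003,"ty":-0.03,"tz":-0.004,"spin":0,"grip":1},
    {"tx":-0.003,"ty":-0.03,"tz":-0.004,"spin":0,"grip":1},
    {"tx":-0.003,"ty":-0.03,"tz":-0.004,"spin":0,"grip":1}
  ]
}}

```text
t: 14.42
position: [486.3, 219.0, 112.2]
ee_rot: [[0.011, 1.0, 0.012], [0.614, -0.016, 0.789], [0.789, -0.001, -0.614]]
contact_force: [0.4, 0.3, 0.2]
opening: 85.4
grasp_force: 0.0
```

```bash
python3 to.py "(399,202,112)" "(401,297,38.5)"
```

```text
{'t': 14.4, 'joints': [-9.4, 9.7, 124.1, 56.1, 70.1, -40.6], 'position': [486.3, 219.0, 112.2], 'ee_rot': [[0.011, 1.0, 0.012], [0.614, -0.016, 0.789], [0.789, -0.001, -0.614]], 'contact_force': [0.4, 0.3, 0.2], 'opening': 85.4}
pinch_z 18.700000000000003
(399,202,112) tool delta mm [-11.6 -87.  -14.3]
(401,297,38.5) tool delta mm [  0.3   0.6 120.1]
```

Request:
{"api": "step_arm", "payload": {
  "deltas": [
    {"tx":-0.004,"ty":-0.029,"tz":-0.005,"spin":0,"grip":1},
    {"tx":-0.004,"ty":-0.029,"tz":-0.005,"spin":0,"grip":1},
    {"tx":-0.004,"ty":-0.029,"tz":-0.004,"spin":0,"grip":1},
    {"tx":0,"ty":0,"tz":0,"spin":0,"grip":1}
  ]
}}

```text
t: 14.92
position: [398.3, 202.3, 111.1]
ee_rot: [[0.012, 1.0, 0.011], [0.613, -0.017, 0.79], [0.79, -0.003, -0.614]]
contact_force: [-0.3, -0.2, -0.7]
opening: 85.6
grasp_force: 0.0
```

```bash
python3 to.py "(401,297,38.5)"
python3 - <<'E'
from h import *
c=viewer.read_camera("wrist")
cv2.imwrite("pics/w3.png",cv2.resize(c["frame"][:,:,::-1],(400,300),interpolation=cv2.INTER_AREA))
E
```

```text
{'t': 14.9, 'joints': [-14.0, -1.0, 136.0, 53.9, 72.2, -43.4], 'position': [398.3, 202.3, 111.1], 'ee_rot': [[0.012, 1.0, 0.011], [0.613, -0.017, 0.79], [0.79, -0.003, -0.614]], 'contact_force': [-0.3, -0.2, -0.7], 'opening': 85.6}
pinch_z 18.700000000000003
(401,297,38.5) tool delta mm [  0.8   1.3 119.4]
```

View pics/w3.png

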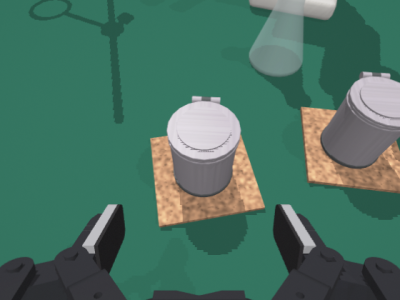

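Canister 2 is at (204,145), centred between the pads. I'll approach, grip, lift and settle.

Request:
{"api": "step_arm", "payload": {
  "deltas": [
    {"tx":0,"ty":0.002,"tz":0.03,"spin":0,"grip":1},
    {"tx":0,"ty":0,"tz":0.03,"spin":0,"grip":1},
    {"tx":0,"ty":0,"tz":0.03,"spin":0,"grip":1},
    {"tx":0,"ty":0,"tz":0.029,"spin":0,"grip":1},
    {"tx":0,"ty":0,"tz":0,"spin":0,"grip":0.5},
    {"tx":0,"ty":0,"tz":0,"spin":0,"grip":0.5},
    {"tx":0,"ty":0,"tz":0,"spin":0,"grip":0.5},
    {"tx":0,"ty":0,"tz":0,"spin":0,"grip":0.5},
    {"tx":0.016,"ty":0,"tz":-0.012,"spin":0,"grip":0.5},
    {"tx":0.016,"ty":0,"tz":-0.012,"spin":0,"grip":0.5},
    {"tx":0.016,"ty":0,"tz":-0.012,"spin":0,"grip":0.5},
    {"tx":0,"ty":0,"tz":0,"spin":0,"grip":0.5},
    {"tx":0,"ty":0,"tz":0,"spin":0,"grip":0.5},
    {"tx":0,"ty":0,"tz":0,"spin":0,"grip":0.5}
  ]
}}

```text
t: 16.73
position: [403.4, 296.3, 98.1]
ee_rot: [[0.012, 1.0, 0.012], [0.614, -0.017, 0.789], [0.789, -0.002, -0.614]]
contact_force: [0.4, -0.2, -1.0]
opening: 61.7
grasp_force: 65.6
```

```bash
python3 to.py "(600,250,180)" "(632,110,180)"
```

```text
{'t': 16.7, 'joints': [-0.2, 3.0, 133.8, 62.3, 63.0, -39.6], 'position': [403.4, 296.3, 98.1], 'ee_rot': [[0.012, 1.0, 0.012], [0.614, -0.017, 0.789], [0.789, -0.002, -0.614]], 'contact_force': [0.4, -0.2, -1.0], 'opening': 61.7}
pinch_z 18.700000000000003
(600,250,180) tool delta mm [ 38.6 197.1 -84.5]
(632,110,180) tool delta mm [ -85.6   34.4 -110.1]
```

Request:
{"api": "step_arm", "payload": {
  "deltas": [
    {"tx":-0.016,"ty":0,"tz":0.012,"spin":0,"grip":0.5},
    {"tx":-0.016,"ty":0,"tz":0.012,"spin":0,"grip":0.5},
    {"tx":-0.016,"ty":0,"tz":0.012,"spin":0,"grip":0.5},
    {"tx":0,"ty":0,"tz":0,"spin":0,"grip":0.5},
    {"tx":0,"ty":0,"tz":0,"spin":0,"grip":1},
    {"tx":0,"ty":0,"tz":0,"spin":0,"grip":1},
    {"tx":0,"ty":0,"tz":0,"spin":0,"grip":1},
    {"tx":0,"ty":0,"tz":-0.03,"spin":0,"grip":1},
    {"tx":0,"ty":0,"tz":-0.03,"spin":0,"grip":1},
    {"tx":0,"ty":0,"tz":-0.03,"spin":0,"grip":1},
    {"tx":0,"ty":0,"tz":-0.03,"spin":0,"grip":1},
    {"tx":0.018,"ty":0.03,"tz":-0.028,"spin":0,"grip":1},
    {"tx":0.018,"ty":0.03,"tz":-0.028,"spin":0,"grip":1}
  ]
}}

```text
t: 18.35
position: [462.5, 177.1, 176.6]
ee_rot: [[0.011, 1.0, 0.013], [0.614, -0.017, 0.789], [0.789, -0.0, -0.614]]
contact_force: [-0.1, -0.1, -0.0]
opening: 85.3
grasp_force: 0.0
```

Request:
{"api": "step_arm", "payload": {
  "deltas": [
    {"tx":-0.031,"ty":-0.003,"tz":-0.04,"spin":0,"grip":1},
    {"tx":-0.031,"ty":-0.003,"tz":-0.04,"spin":0,"grip":1},
    {"tx":-0.031,"ty":-0.003,"tz":-0.04,"spin":0,"grip":1},
    {"tx":-0.031,"ty":-0.003,"tz":-0.04,"spin":0,"grip":1},
    {"tx":-0.031,"ty":-0.003,"tz":-0.04,"spin":0,"grip":1},
    {"tx":-0.025,"ty":-0.002,"tz":0.019,"spin":0,"grip":1},
    {"tx":-0.025,"ty":-0.002,"tz":0.019,"spin":0,"grip":1},
    {"tx":0,"ty":0,"tz":0,"spin":0,"grip":1}
  ]
}}

```text
t: 19.35
position: [437.5, -74.7, 111.8]
ee_rot: [[0.014, 1.0, 0.011], [0.611, -0.017, 0.792], [0.792, -0.005, -0.611]]
contact_force: [-0.3, -0.8, 0.3]
opening: 85.5
grasp_force: 0.0
```

```bash
python3 to.py "(437,21,38.5)"
python3 - <<'E'
from h import *
im=[viewer.read_camera(n)["frame"][:,:,::-1] for n in("wrist","top")]
cv2.imwrite("pics/w4.png",cv2.resize(np.hstack(im),(800,300),interpolation=cv2.INTER_AREA))
E
```

```text
{'t': 19.4, 'joints': [-43.4, 13.1, 120.2, 35.7, 88.3, -57.3], 'position': [437.5, -74.7, 111.8], 'ee_rot': [[0.014, 1.0, 0.011], [0.611, -0.017, 0.792], [0.792, -0.005, -0.611]], 'contact_force': [-0.3, -0.8, 0.3], 'opening': 85.5}
pinch_z 18.700000000000003
(437,21,38.5) tool delta mm [  0.5  -1.8 120.5]
```

View pics/w4.png

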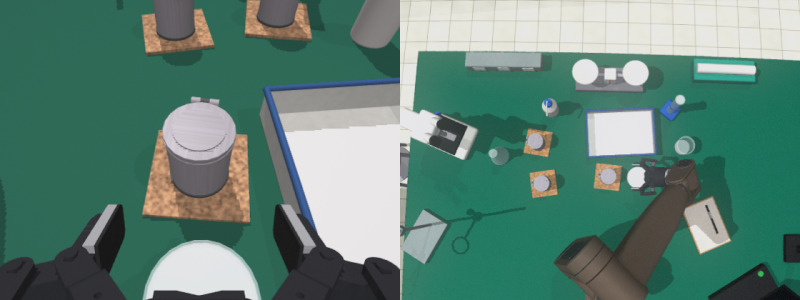

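Canister 3 is at (201,145), centred, and the dishes at (200,270) sit below the fingers. I'll approach, grip and lift.

Request:
{"api": "step_arm", "payload": {
  "deltas": [
    {"tx":0,"ty":-0.001,"tz":0.03,"spin":0,"grip":1},
    {"tx":0,"ty":0,"tz":0.03,"spin":0,"grip":1},
    {"tx":0,"ty":0,"tz":0.03,"spin":0,"grip":1},
    {"tx":0,"ty":0,"tz":0.03,"spin":0,"grip":1},
    {"tx":0,"ty":0,"tz":0,"spin":0,"grip":0.5},
    {"tx":0,"ty":0,"tz":0,"spin":0,"grip":0.5},
    {"tx":0,"ty":0,"tz":0,"spin":0,"grip":0.5},
    {"tx":0,"ty":0,"tz":0,"spin":0,"grip":0.5},
    {"tx":0.016,"ty":0,"tz":-0.012,"spin":0,"grip":0.5},
    {"tx":0.016,"ty":0,"tz":-0.012,"spin":0,"grip":0.5},
    {"tx":0.016,"ty":0,"tz":-0.012,"spin":0,"grip":0.5},
    {"tx":0,"ty":0,"tz":0,"spin":0,"grip":0.5},
    {"tx":0,"ty":0,"tz":0,"spin":0,"grip":0.5},
    {"tx":0,"ty":0,"tz":0,"spin":0,"grip":0.5}
  ]
}}

```text
t: 21.2
position: [438.9, 20.1, 98.3]
ee_rot: [[0.012, 1.0, 0.012], [0.614, -0.017, 0.789], [0.789, -0.002, -0.614]]
contact_force: [0.4, 0.1, -5.6]
opening: 61.9
grasp_force: 67.4
```

```bash
python3 to.py "(437,21,180)" "(630,100,180)"
```

```text
{'t': 21.2, 'joints': [-34.4, 9.8, 126.1, 41.6, 82.1, -54.0], 'position': [438.9, 20.1, 98.3], 'ee_rot': [[0.012, 1.0, 0.012], [0.614, -0.017, 0.789], [0.789, -0.002, -0.614]], 'contact_force': [0.4, 0.1, -5.6], 'opening': 61.9}
pinch_z 18.700000000000003
(437,21,180) tool delta mm [ 65.   -2.1 -49.5]
(630,100,180) tool delta mm [ 50.8 191.6  64.7]
```

Fz of −5.6 N means canister 3 is loaded. I'll carry it over the tray.

Request:
{"api": "step_arm", "payload": {
  "deltas": [
    {"tx":0.024,"ty":0,"tz":-0.019,"spin":0,"grip":0.5},
    {"tx":0.024,"ty":0,"tz":-0.019,"spin":0,"grip":0.5},
    {"tx":0.01,"ty":0.038,"tz":0.013,"spin":0,"grip":0.5},
    {"tx":0.01,"ty":0.038,"tz":0.013,"spin":0,"grip":0.5},
    {"tx":0.01,"ty":0.038,"tz":0.013,"spin":0,"grip":0.5},
    {"tx":0.01,"ty":0.038,"tz":0.013,"spin":0,"grip":0.5},
    {"tx":0.01,"ty":0.038,"tz":0.013,"spin":0,"grip":0.5},
    {"tx":0,"ty":0,"tz":0,"spin":0,"grip":0.5}
  ]
}}

```text
t: 22.2
position: [631.8, 99.4, 158.5]
ee_rot: [[0.01, 1.0, 0.01], [0.614, -0.014, 0.789], [0.789, -0.002, -0.614]]
contact_force: [-1.8, -0.3, -5.7]
opening: 61.9
grasp_force: 70.3
```

```bash
python3 st.py
```

```text
{'t': 22.2, 'joints': [-17.9, 22.1, 102.1, 49.7, 81.2, -36.8], 'position': [631.8, 99.4, 158.5], 'ee_rot': [[0.01, 1.0, 0.01], [0.614, -0.014, 0.789], [0.789, -0.002, -0.614]], 'contact_force': [-1.8, -0.3, -5.7], 'opening': 61.9}
```

Request:
{"api": "step_arm", "payload": {
  "deltas": [
    {"tx":0,"ty":0,"tz":0,"spin":0.18,"grip":0.5},
    {"tx":0,"ty":0,"tz":0,"spin":0.18,"grip":0.5},
    {"tx":0,"ty":0,"tz":0,"spin":0.18,"grip":0.5},
    {"tx":0,"ty":0,"tz":0,"spin":0.18,"grip":0.5},
    {"tx":0,"ty":0,"tz":0,"spin":0.18,"grip":0.5},
    {"tx":0,"ty":0,"tz":0,"spin":0.18,"grip":0.5},
    {"tx":0,"ty":0,"tz":0,"spin":0.18,"grip":0.5},
    {"tx":0,"ty":0,"tz":0,"spin":0.18,"grip":0.5},
    {"tx":0,"ty":0,"tz":0,"spin":0.18,"grip":0.5},
    {"tx":0,"ty":0,"tz":0,"spin":0.18,"grip":0.5},
    {"tx":0,"ty":0,"tz":0,"spin":0.18,"grip":0.5},
    {"tx":0,"ty":0,"tz":0,"spin":0.18,"grip":0.5},
    {"tx":0,"ty":0,"tz":0,"spin":0.18,"grip":0.5},
    {"tx":0,"ty":0,"tz":0,"spin":0.18,"grip":0.5},
    {"tx":0,"ty":0,"tz":0,"spin":0.18,"grip":0.5},
    {"tx":0,"ty":0,"tz":0,"spin":0.18,"grip":0.5},
    {"tx":0,"ty":0,"tz":0,"spin":0.18,"grip":0.5},
    {"tx":0,"ty":0,"tz":0,"spin":0.08,"grip":0.5},
    {"tx":0,"ty":0,"tz":0,"spin":0,"grip":0.5},
    {"tx":0,"ty":0,"tz":0,"spin":0,"grip":0.5}
  ]
}}

```text
t: 24.7
position: [630.7, 98.2, 160.4]
ee_rot: [[-0.008, -1.0, 0.013], [-0.613, 0.015, 0.79], [-0.79, -0.002, -0.613]]
contact_force: [1.0, 0.3, -2.7]
opening: 62.2
grasp_force: 70.9
```

Request:
{"api": "step_arm", "payload": {
  "deltas": [
    {"tx":0,"ty":0,"tz":0,"spin":0,"grip":0.5},
    {"tx":0,"ty":0,"tz":0,"spin":0,"grip":0.5},
    {"tx":0,"ty":0,"tz":0,"spin":0,"grip":0.5},
    {"tx":0,"ty":0,"tz":0,"spin":0,"grip":0.5}
  ]
}}

```text
t: 25.2
position: [630.8, 98.3, 160.3]
ee_rot: [[-0.009, -1.0, 0.013], [-0.614, 0.015, 0.789], [-0.789, -0.001, -0.614]]
contact_force: [0.1, -0.9, -2.1]
opening: 62.3
grasp_force: 70.9
```

```bash
python3 st.py; python3 - <<'E'
from h import *
im=[viewer.read_camera(n)["frame"][:,:,::-1] for n in("scene","top")]
cv2.imwrite("pics/w5.png",cv2.resize(np.hstack([im[0][120:400,150:550],im[1][100:380,150:550]]),(800,280),interpolation=cv2.INTER_AREA))
E
```

```text
{'t': 25.2, 'joints': [-18.1, 21.8, 102.3, 49.8, 81.3, 143.1], 'position': [630.8, 98.3, 160.3], 'ee_rot': [[-0.009, -1.0, 0.013], [-0.614, 0.015, 0.789], [-0.789, -0.001, -0.614]], 'contact_force': [0.1, -0.9, -2.1], 'opening': 62.3}
```

View pics/w5.png

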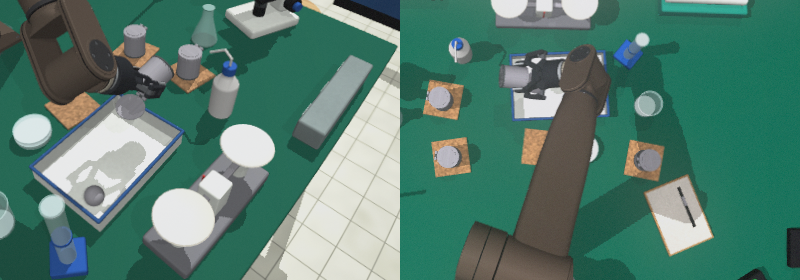

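The ball lies in the tray at (94,195) and the weight is down to about 2 N. I'll spin back and return to mat 3.

Request:
{"api": "step_arm", "payload": {
  "deltas": [
    {"tx":0,"ty":0,"tz":0,"spin":-0.18,"grip":0.5},
    {"tx":0,"ty":0,"tz":0,"spin":-0.18,"grip":0.5},
    {"tx":0,"ty":0,"tz":0,"spin":-0.18,"grip":0.5},
    {"tx":0,"ty":0,"tz":0,"spin":-0.18,"grip":0.5},
    {"tx":0,"ty":0,"tz":0,"spin":-0.18,"grip":0.5},
    {"tx":0,"ty":0,"tz":0,"spin":-0.18,"grip":0.5},
    {"tx":0,"ty":0,"tz":0,"spin":-0.18,"grip":0.5},
    {"tx":0,"ty":0,"tz":0,"spin":-0.18,"grip":0.5},
    {"tx":0,"ty":0,"tz":0,"spin":-0.18,"grip":0.5},
    {"tx":0,"ty":0,"tz":0,"spin":-0.18,"grip":0.5},
    {"tx":0,"ty":0,"tz":0,"spin":-0.18,"grip":0.5},
    {"tx":0,"ty":0,"tz":0,"spin":-0.18,"grip":0.5},
    {"tx":0,"ty":0,"tz":0,"spin":-0.18,"grip":0.5},
    {"tx":0,"ty":0,"tz":0,"spin":-0.18,"grip":0.5},
    {"tx":0,"ty":0,"tz":0,"spin":-0.18,"grip":0.5},
    {"tx":0,"ty":0,"tz":0,"spin":-0.18,"grip":0.5},
    {"tx":0,"ty":0,"tz":0,"spin":-0.18,"grip":0.5},
    {"tx":0,"ty":0,"tz":0,"spin":-0.08,"grip":0.5}
  ]
}}

```text
t: 27.55
position: [630.8, 98.3, 160.2]
ee_rot: [[0.007, 1.0, 0.013], [0.614, -0.015, 0.789], [0.789, 0.002, -0.614]]
contact_force: [0.0, 0.6, -1.9]
opening: 62.2
grasp_force: 70.9
```

Request:
{"api": "step_arm", "payload": {
  "deltas": [
    {"tx":-0.01,"ty":-0.038,"tz":-0.013,"spin":0,"grip":0.5},
    {"tx":-0.01,"ty":-0.038,"tz":-0.013,"spin":0,"grip":0.5},
    {"tx":-0.01,"ty":-0.038,"tz":-0.013,"spin":0,"grip":0.5},
    {"tx":-0.01,"ty":-0.038,"tz":-0.013,"spin":0,"grip":0.5},
    {"tx":-0.01,"ty":-0.038,"tz":-0.013,"spin":0,"grip":0.5},
    {"tx":-0.024,"ty":0,"tz":0.019,"spin":0,"grip":0.5},
    {"tx":-0.024,"ty":0,"tz":0.019,"spin":0,"grip":0.5},
    {"tx":0,"ty":0,"tz":0,"spin":0,"grip":0.5}
  ]
}}

```text
t: 28.55
position: [438.3, 20.7, 98.4]
ee_rot: [[0.014, 1.0, 0.011], [0.612, -0.017, 0.791], [0.791, -0.004, -0.612]]
contact_force: [0.2, -0.5, -1.2]
opening: 62.3
grasp_force: 70.8
```

```bash
python3 to.py "(438.5,20.5,41)"; python3 - <<'E'
from h import *
im=[viewer.read_camera(n)["frame"][:,:,::-1] for n in("scene","wrist")]
cv2.imwrite("pics/w6.png",cv2.resize(np.hstack([im[0][100:380,100:500],im[1][70:350,80:480]]),(800,280),interpolation=cv2.INTER_AREA))
E
```

```text
{'t': 28.6, 'joints': [-34.4, 9.9, 126.1, 41.6, 82.2, -54.0], 'position': [438.3, 20.7, 98.4], 'ee_rot': [[0.014, 1.0, 0.011], [0.612, -0.017, 0.791], [0.791, -0.004, -0.612]], 'contact_force': [0.2, -0.5, -1.2], 'opening': 62.3}
pinch_z 18.700000000000003
(438.5,20.5,41) tool delta mm [-45.5   0.5  34.9]
```

View pics/w6.png

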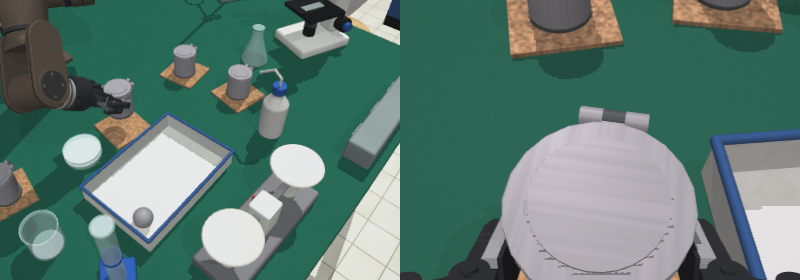

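The lid is shut and canister 3 hangs upright over its mat. I'll set it down, then go to mat 4.

Request:
{"api": "step_arm", "payload": {
  "deltas": [
    {"tx":-0.016,"ty":0,"tz":0.012,"spin":0,"grip":0.5},
    {"tx":-0.016,"ty":0,"tz":0.012,"spin":0,"grip":0.5},
    {"tx":-0.015,"ty":0,"tz":0.012,"spin":0,"grip":0.5},
    {"tx":0,"ty":0,"tz":0,"spin":0,"grip":0.5},
    {"tx":0,"ty":0,"tz":0,"spin":0,"grip":1},
    {"tx":0,"ty":0,"tz":0,"spin":0,"grip":1},
    {"tx":0,"ty":0,"tz":0,"spin":0,"grip":1},
    {"tx":0,"ty":0,"tz":-0.03,"spin":0,"grip":1},
    {"tx":0,"ty":0,"tz":-0.03,"spin":0,"grip":1},
    {"tx":0,"ty":0,"tz":-0.03,"spin":0,"grip":1},
    {"tx":0,"ty":0,"tz":-0.03,"spin":0,"grip":1}
  ]
}}

```text
t: 30.02
position: [437.7, -75.8, 114.8]
ee_rot: [[0.011, 1.0, 0.013], [0.614, -0.017, 0.789], [0.789, -0.0, -0.614]]
contact_force: [0.4, -0.1, 0.7]
opening: 85.8
grasp_force: 0.0
```

Request:
{"api": "step_arm", "payload": {
  "deltas": [
    {"tx":0.016,"ty":0,"tz":-0.035,"spin":0,"grip":1},
    {"tx":0.016,"ty":0,"tz":-0.035,"spin":0,"grip":1},
    {"tx":-0.029,"ty":-0.005,"tz":-0.038,"spin":0,"grip":1},
    {"tx":-0.029,"ty":-0.005,"tz":-0.038,"spin":0,"grip":1},
    {"tx":-0.029,"ty":-0.005,"tz":-0.038,"spin":0,"grip":1},
    {"tx":-0.029,"ty":-0.005,"tz":-0.038,"spin":0,"grip":1},
    {"tx":-0.029,"ty":-0.005,"tz":-0.038,"spin":0,"grip":1},
    {"tx":-0.029,"ty":-0.005,"tz":-0.038,"spin":0,"grip":1},
    {"tx":-0.027,"ty":0,"tz":0.021,"spin":0,"grip":1},
    {"tx":-0.027,"ty":0,"tz":0.021,"spin":0,"grip":1},
    {"tx":0,"ty":0,"tz":0,"spin":0,"grip":1}
  ]
}}

```text
t: 31.4
position: [401.5, -395.1, 113.8]
ee_rot: [[0.013, 1.0, 0.011], [0.609, -0.017, 0.793], [0.793, -0.004, -0.609]]
contact_force: [0.0, 0.1, -0.2]
opening: 85.4
grasp_force: 0.0
```

```bash
python3 to.py "(404,-302,38.5)"
python3 - <<'E'
from h import *
im=[viewer.read_camera(n)["frame"][:,:,::-1] for n in("wrist","scene")]
cv2.imwrite("pics/w7.png",cv2.resize(np.hstack(im),(800,300),interpolation=cv2.INTER_AREA))
E
```

```text
{'t': 31.4, 'joints': [-64.2, 34.0, 90.6, 21.4, 103.8, -67.4], 'position': [401.5, -395.1, 113.8], 'ee_rot': [[0.013, 1.0, 0.011], [0.609, -0.017, 0.793], [0.793, -0.004, -0.609]], 'contact_force': [0.0, 0.1, -0.2], 'opening': 85.4}
pinch_z 18.700000000000003
(404,-302,38.5) tool delta mm [ -3.    1.3 119.7]
```

View pics/w7.png

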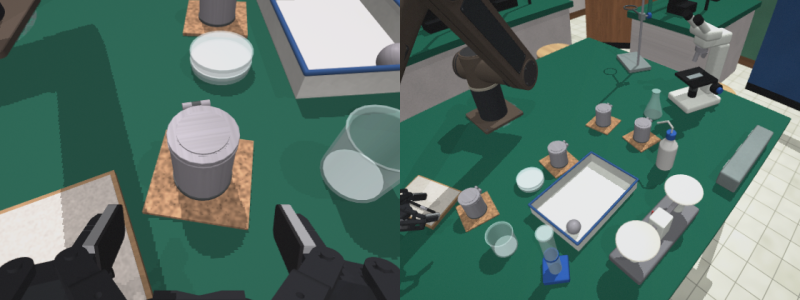

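Canister 3 stands upright on its mat and canister 4 is centred at (203,150). I'll grip and lift it.

Request:
{"api": "step_arm", "payload": {
  "deltas": [
    {"tx":-0.003,"ty":0.002,"tz":0.03,"spin":0,"grip":1},
    {"tx":0,"ty":0,"tz":0.03,"spin":0,"grip":1},
    {"tx":0,"ty":0,"tz":0.03,"spin":0,"grip":1},
    {"tx":0,"ty":0,"tz":0.03,"spin":0,"grip":1},
    {"tx":0,"ty":0,"tz":0,"spin":0,"grip":0.5},
    {"tx":0,"ty":0,"tz":0,"spin":0,"grip":0.5},
    {"tx":0,"ty":0,"tz":0,"spin":0,"grip":0.5},
    {"tx":0,"ty":0,"tz":0,"spin":0,"grip":0.5},
    {"tx":0.016,"ty":0,"tz":-0.012,"spin":0,"grip":0.5},
    {"tx":0.016,"ty":0,"tz":-0.012,"spin":0,"grip":0.5},
    {"tx":0.016,"ty":0,"tz":-0.012,"spin":0,"grip":0.5},
    {"tx":0,"ty":0,"tz":0,"spin":0,"grip":0.5},
    {"tx":0,"ty":0,"tz":0,"spin":0,"grip":0.5},
    {"tx":0,"ty":0,"tz":0,"spin":0,"grip":0.5}
  ]
}}

```text
t: 33.25
position: [405.7, -302.6, 99.5]
ee_rot: [[0.011, 1.0, 0.012], [0.613, -0.017, 0.79], [0.79, -0.002, -0.613]]
contact_force: [0.7, 0.9, -5.1]
opening: 62.0
grasp_force: 66.8
```

```bash
python3 to.py "(404,-302,230)" "(500,100,230)"  "(630,100,160)"
```

```text
{'t': 33.2, 'joints': [-60.2, 27.6, 101.9, 24.0, 97.7, -66.5], 'position': [405.7, -302.6, 99.5], 'ee_rot': [[0.011, 1.0, 0.012], [0.613, -0.017, 0.79], [0.79, -0.002, -0.613]], 'contact_force': [0.7, 0.9, -5.1], 'opening': 62.0}
pinch_z 18.700000000000003
(404,-302,230) tool delta mm [103.4  -1.9 -79.6]
(500,100,230) tool delta mm [247.5  89.3 318.8]
(630,100,160) tool delta mm [-53.8 130.1  44.5]
```

Request:
{"api": "step_arm", "payload": {
  "deltas": [
    {"tx":0.034,"ty":0,"tz":-0.026,"spin":0,"grip":0.5},
    {"tx":0.034,"ty":0,"tz":-0.026,"spin":0,"grip":0.5},
    {"tx":0.034,"ty":0,"tz":-0.026,"spin":0,"grip":0.5},
    {"tx":0.031,"ty":0.011,"tz":0.04,"spin":0,"grip":0.5},
    {"tx":0.031,"ty":0.011,"tz":0.04,"spin":0,"grip":0.5},
    {"tx":0.031,"ty":0.011,"tz":0.04,"spin":0,"grip":0.5},
    {"tx":0.031,"ty":0.011,"tz":0.04,"spin":0,"grip":0.5},
    {"tx":0.031,"ty":0.011,"tz":0.04,"spin":0,"grip":0.5},
    {"tx":0.031,"ty":0.011,"tz":0.04,"spin":0,"grip":0.5},
    {"tx":0.031,"ty":0.011,"tz":0.04,"spin":0,"grip":0.5},
    {"tx":0.031,"ty":0.011,"tz":0.04,"spin":0,"grip":0.5},
    {"tx":-0.018,"ty":0.043,"tz":0.015,"spin":0,"grip":0.5},
    {"tx":-0.018,"ty":0.043,"tz":0.015,"spin":0,"grip":0.5},
    {"tx":-0.018,"ty":0.043,"tz":0.015,"spin":0,"grip":0.5},
    {"tx":0,"ty":0,"tz":0,"spin":0,"grip":0.5}
  ]
}}

```text
t: 35.12
position: [629.3, 101.8, 152.2]
ee_rot: [[0.016, 1.0, 0.006], [0.613, -0.015, 0.79], [0.79, -0.009, -0.613]]
contact_force: [-0.7, -0.6, -5.3]
opening: 62.5
grasp_force: 69.9
```

```bash
python3 st.py
```

```text
{'t': 35.1, 'joints': [-17.8, 22.5, 102.5, 49.8, 80.9, -36.9], 'position': [629.3, 101.8, 152.2], 'ee_rot': [[0.016, 1.0, 0.006], [0.613, -0.015, 0.79], [0.79, -0.009, -0.613]], 'contact_force': [-0.7, -0.6, -5.3], 'opening': 62.5}
```

Request:
{"api": "step_arm", "payload": {
  "deltas": [
    {"tx":0,"ty":0,"tz":0,"spin":0.18,"grip":0.5},
    {"tx":0,"ty":0,"tz":0,"spin":0.18,"grip":0.5},
    {"tx":0,"ty":0,"tz":0,"spin":0.18,"grip":0.5},
    {"tx":0,"ty":0,"tz":0,"spin":0.18,"grip":0.5},
    {"tx":0,"ty":0,"tz":0,"spin":0.18,"grip":0.5},
    {"tx":0,"ty":0,"tz":0,"spin":0.18,"grip":0.5},
    {"tx":0,"ty":0,"tz":0,"spin":0.18,"grip":0.5},
    {"tx":0,"ty":0,"tz":0,"spin":0.18,"grip":0.5},
    {"tx":0,"ty":0,"tz":0,"spin":0.18,"grip":0.5},
    {"tx":0,"ty":0,"tz":0,"spin":0.18,"grip":0.5},
    {"tx":0,"ty":0,"tz":0,"spin":0.18,"grip":0.5},
    {"tx":0,"ty":0,"tz":0,"spin":0.18,"grip":0.5},
    {"tx":0,"ty":0,"tz":0,"spin":0.18,"grip":0.5},
    {"tx":0,"ty":0,"tz":0,"spin":0.18,"grip":0.5},
    {"tx":0,"ty":0,"tz":0,"spin":0.18,"grip":0.5},
    {"tx":0,"ty":0,"tz":0,"spin":0.18,"grip":0.5},
    {"tx":0,"ty":0,"tz":0,"spin":0.18,"grip":0.5},
    {"tx":0,"ty":0,"tz":0,"spin":0.08,"grip":0.5},
    {"tx":0,"ty":0,"tz":0,"spin":0,"grip":0.5},
    {"tx":0,"ty":0,"tz":0,"spin":0,"grip":0.5}
  ]
}}

```text
t: 37.62
position: [629.7, 101.5, 158.5]
ee_rot: [[-0.007, -1.0, 0.013], [-0.613, 0.014, 0.79], [-0.79, -0.002, -0.613]]
contact_force: [0.3, 0.2, -2.2]
opening: 61.9
grasp_force: 70.2
```

Request:
{"api": "step_arm", "payload": {
  "deltas": [
    {"tx":0,"ty":0,"tz":0,"spin":0,"grip":0.5},
    {"tx":0,"ty":0,"tz":0,"spin":0,"grip":0.5},
    {"tx":0,"ty":0,"tz":0,"spin":0,"grip":0.5},
    {"tx":0,"ty":0,"tz":0,"spin":0,"grip":0.5}
  ]
}}

```text
t: 38.12
position: [629.9, 101.5, 157.7]
ee_rot: [[-0.009, -1.0, 0.013], [-0.614, 0.016, 0.789], [-0.789, -0.001, -0.614]]
contact_force: [-0.6, 0.5, -2.0]
opening: 62.1
grasp_force: 70.2
```

Now about 2 N, so the ball is out. I'll spin back and return along the same path.

Request:
{"api": "step_arm", "payload": {
  "deltas": [
    {"tx":0,"ty":0,"tz":0,"spin":-0.18,"grip":0.5},
    {"tx":0,"ty":0,"tz":0,"spin":-0.18,"grip":0.5},
    {"tx":0,"ty":0,"tz":0,"spin":-0.18,"grip":0.5},
    {"tx":0,"ty":0,"tz":0,"spin":-0.18,"grip":0.5},
    {"tx":0,"ty":0,"tz":0,"spin":-0.18,"grip":0.5},
    {"tx":0,"ty":0,"tz":0,"spin":-0.18,"grip":0.5},
    {"tx":0,"ty":0,"tz":0,"spin":-0.18,"grip":0.5},
    {"tx":0,"ty":0,"tz":0,"spin":-0.18,"grip":0.5},
    {"tx":0,"ty":0,"tz":0,"spin":-0.18,"grip":0.5},
    {"tx":0,"ty":0,"tz":0,"spin":-0.18,"grip":0.5},
    {"tx":0,"ty":0,"tz":0,"spin":-0.18,"grip":0.5},
    {"tx":0,"ty":0,"tz":0,"spin":-0.18,"grip":0.5},
    {"tx":0,"ty":0,"tz":0,"spin":-0.18,"grip":0.5},
    {"tx":0,"ty":0,"tz":0,"spin":-0.18,"grip":0.5},
    {"tx":0,"ty":0,"tz":0,"spin":-0.18,"grip":0.5},
    {"tx":0,"ty":0,"tz":0,"spin":-0.18,"grip":0.5},
    {"tx":0,"ty":0,"tz":0,"spin":-0.18,"grip":0.5},
    {"tx":0,"ty":0,"tz":0,"spin":-0.08,"grip":0.5}
  ]
}}

```text
t: 40.38
position: [629.9, 101.5, 157.8]
ee_rot: [[0.007, 1.0, 0.013], [0.614, -0.015, 0.789], [0.789, 0.002, -0.614]]
contact_force: [0.0, 0.1, -1.0]
opening: 62.1
grasp_force: 70.2
```

Request:
{"api": "step_arm", "payload": {
  "deltas": [
    {"tx":0.018,"ty":-0.043,"tz":-0.015,"spin":0,"grip":0.5},
    {"tx":0.018,"ty":-0.043,"tz":-0.015,"spin":0,"grip":0.5},
    {"tx":0.018,"ty":-0.043,"tz":-0.015,"spin":0,"grip":0.5},
    {"tx":-0.031,"ty":-0.011,"tz":-0.04,"spin":0,"grip":0.5},
    {"tx":-0.031,"ty":-0.011,"tz":-0.04,"spin":0,"grip":0.5},
    {"tx":-0.031,"ty":-0.011,"tz":-0.04,"spin":0,"grip":0.5},
    {"tx":-0.031,"ty":-0.011,"tz":-0.04,"spin":0,"grip":0.5},
    {"tx":-0.031,"ty":-0.011,"tz":-0.04,"spin":0,"grip":0.5},
    {"tx":-0.031,"ty":-0.011,"tz":-0.04,"spin":0,"grip":0.5},
    {"tx":-0.031,"ty":-0.011,"tz":-0.04,"spin":0,"grip":0.5},
    {"tx":-0.031,"ty":-0.011,"tz":-0.04,"spin":0,"grip":0.5},
    {"tx":-0.034,"ty":0,"tz":0.026,"spin":0,"grip":0.5},
    {"tx":-0.034,"ty":0,"tz":0.026,"spin":0,"grip":0.5},
    {"tx":-0.034,"ty":0,"tz":0.026,"spin":0,"grip":0.5},
    {"tx":0,"ty":0,"tz":0,"spin":0,"grip":0.5}
  ]
}}

```text
t: 42.25
position: [404.9, -301.1, 97.7]
ee_rot: [[0.014, 1.0, 0.011], [0.608, -0.017, 0.794], [0.794, -0.004, -0.608]]
contact_force: [0.4, -0.2, -2.0]
opening: 62.0
grasp_force: 70.1
```

```bash
python3 to.py "(405.5,-302.5,42)"
```

```text
{'t': 42.2, 'joints': [-60.2, 27.8, 102.1, 24.1, 97.7, -66.5], 'position': [404.9, -301.1, 97.7], 'ee_rot': [[0.014, 1.0, 0.011], [0.608, -0.017, 0.794], [0.794, -0.004, -0.608]], 'contact_force': [0.4, -0.2, -2.0], 'opening': 62.0}
pinch_z 18.700000000000003
(405.5,-302.5,42) tool delta mm [-45.    0.9  32.8]
```

Request:
{"api": "step_arm", "payload": {
  "deltas": [
    {"tx":-0.016,"ty":0,"tz":0.012,"spin":0,"grip":0.5},
    {"tx":-0.016,"ty":0,"tz":0.012,"spin":0,"grip":0.5},
    {"tx":-0.014,"ty":0,"tz":0.011,"spin":0,"grip":0.5},
    {"tx":0,"ty":0,"tz":0,"spin":0,"grip":0.5},
    {"tx":0,"ty":0,"tz":0,"spin":0,"grip":1},
    {"tx":0,"ty":0,"tz":0,"spin":0,"grip":1},
    {"tx":0,"ty":0,"tz":0,"spin":0,"grip":1},
    {"tx":0,"ty":0,"tz":-0.03,"spin":0,"grip":1},
    {"tx":0,"ty":0,"tz":-0.03,"spin":0,"grip":1},
    {"tx":0,"ty":0,"tz":-0.03,"spin":0,"grip":1},
    {"tx":0,"ty":0,"tz":-0.03,"spin":0,"grip":1},
    {"tx":0,"ty":0,"tz":-0.03,"spin":0,"grip":1},
    {"tx":0,"ty":0,"tz":0,"spin":0,"grip":1}
  ]
}}

```text
t: 43.88
position: [404.5, -424.1, 136.3]
ee_rot: [[0.01, 1.0, 0.015], [0.617, -0.018, 0.787], [0.787, 0.002, -0.617]]
contact_force: [-0.1, 0.0, -0.2]
opening: 85.2
grasp_force: 0.0
```

```bash
python3 st.py; python3 - <<'E'
from h import *
im=[viewer.read_camera(n)["frame"][:,:,::-1] for n in("scene","top")]
cv2.imwrite("pics/w8.png",cv2.resize(np.hstack(im),(800,300),interpolation=cv2.INTER_AREA))
E
```

```text
{'t': 43.9, 'joints': [-65.0, 34.7, 86.5, 21.2, 106.5, -67.0], 'position': [404.5, -424.1, 136.3], 'ee_rot': [[0.01, 1.0, 0.015], [0.617, -0.018, 0.787], [0.787, 0.002, -0.617]], 'contact_force': [-0.1, 0.0, -0.2], 'opening': 85.2}
```

View pics/w8.png

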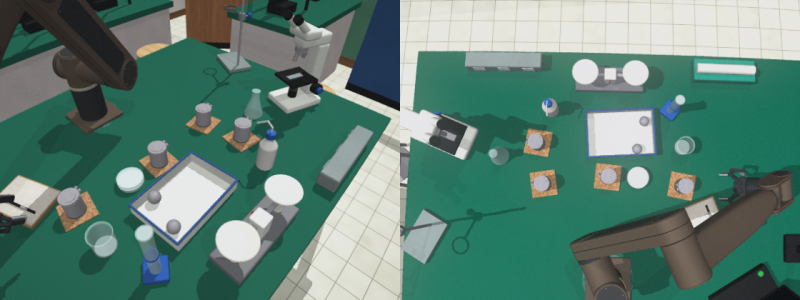

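Both balls are in the tray, at (644,121) and (637,149) in the top view. All four canisters stand upright on their mats and the arm is clear.

```bash
python3 -c "
from station import job
print(job.job_done())"
```

```text
the job is handed in; nothing more can be done
None
```

The job is handed in at about 44 s: canisters 3 and 4 were loaded and tipped, both balls are in the tray, and all four canisters stand upright on their mats (no verdict was returned); the moves offered no tilt, so I slanted the gripper by pushing the arm past its reach.

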